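Tighten the castle nut of a bench bender to the next split-pin slot

TASK

The castle nut on the pivot pin of the bench bender is only run on loosely and its ring spanner is still on it. Push the spanner clockwise (seen from above) until the nut pulls up firm, about 6 N on the handle end, then take it just that little further until the next slot lines up with one of the two split-pin holes, whose directions the white cross on the pin's end shows; tighten it no further than that. Then lift the spanner off without disturbing the nut and lay it flat and gently on the black rubber mat, leaving everything else in its place.

Things in the scene. Friction and masses are not known exactly. Their poses are not given: they have to be found in the camera images.
- bender: Bench bender, fixed. Origin: on the bench, on the axis of its upright pivot pin; z up. Green foot 190 x 150 mm; round steel plate 170 mm across, its top 75 mm above the bench, the M30 pin in its centre. A yellow lever arm (top 53 mm above the bench, 40 mm wide, 135 mm long) leaves it under the plate, 20 degrees from the bender's -x axis towards its -y side.
- pin_end (a point): Centre of the pin's top, 114.5 mm above the bench. Two 5 mm split-pin holes run crosswise through the pin, along the bender's x axis and along its y axis, 10 mm below; a white paint cross on the pin's end shows their directions.
- castle_nut: Brass M30 castle nut. Origin: on the axis, underside (76.5 mm above the bench at the start); hexagon 46 mm across flats, 22.5 mm high, then a crown 42 mm across up to 33 mm with six slots 8 mm wide, at 0, 60, 120.. degrees from its x axis. Right-hand thread, 3.5 mm a turn. It runs free for an unknown way (15 degrees at least), then bears on the washer and stiffens steadily. It stays where it is left.
- slot_a (a point): Middle of the nut slot at 0 degrees from the nut's x axis, at the crown's top and rim, 21 mm from the axis (the opposite slot mirrors it). A slot serves when within 1.5 mm (4.1 degrees) of the line of either hole, at either end: with six slots and two holes a fitting position comes every 30 degrees.
- slot_b (a point): Middle of the nut slot at 60 degrees from the nut's x axis, at the crown's top and rim, 21 mm from the axis (the opposite slot mirrors it). A slot serves when within 1.5 mm (4.1 degrees) of the line of either hole, at either end: with six slots and two holes a fitting position comes every 30 degrees.
- slot_c (a point): Middle of the nut slot at 120 degrees from the nut's x axis, at the crown's top and rim, 21 mm from the axis (the opposite slot mirrors it). A slot serves when within 1.5 mm (4.1 degrees) of the line of either hole, at either end: with six slots and two holes a fitting position comes every 30 degrees.
- washer: Brass thrust washer 46 mm across, sprung, sunk in the plate, that the nut clamps on. Origin: centre of its top face; the gap to the nut at the start is under 1 mm, too small to see or to measure.
- spanner: Loose steel ring spanner, 0.5 to 0.8 kg. Origin: ring centre, underside; x along the handle. Ring 72 mm across, 20 mm high, round the hexagon with about 3 degrees of play either way, lying flat on the plate; handle 26 mm wide, 14 mm thick (underside level with the ring's), to 165 mm from the ring's centre; balances 55 mm from it. The ring must rise 45 mm to clear the pin.
- handle_mid (a point): Point on the handle 60 mm from the ring's centre, half-way up (7 mm above its underside), over the plate: the place to grasp it. The ring's inside and the nut are oiled and slide easily, but a grasp far out on the handle lifts the ring lopsided and can jam it.
- handle_end (a point): Point near the handle's end, 135 mm from the ring's centre, half-way up: beyond the plate's rim, a place to push on its side. Running free the nut takes about 1 N here; once it bears, a slow push takes about 3 N after 25 degrees, 6 N (firm) after 40, 11 N after 70; 14 N is too tight. Push slowly: the spanner coasts after a brisk push and then presses less on the fingers at rest.
- spanner_mid (a point): Middle of the spanner's length, 65 mm from the ring's centre along the handle, 7 mm above its underside.
- mat: Black rubber mat on the bench, 260 mm (x) by 170 mm (y), 5 mm thick, fixed; origin: centre of its underside. To the left or the right of the bender.
- pin_tray: Aluminium tray 170 x 120 x 28 mm with split pins, fixed, on the other side; leave alone. Origin: centre of its underside.
- hammer: Forging hammer, 300 mm, lying; leave alone. Origin at its middle, underside.
- tongs: Smith's tongs, 350 mm, lying; leave alone. Origin at the rivet, underside.
- roller_a: Steel bending roller, 54 mm across, 44 mm high, standing; leave alone. Origin: centre of its underside.
- roller_b: Steel bending roller, 54 mm across, 44 mm high, standing; leave alone. Origin: centre of its underside.
- grease_tin: Red tin 70 mm across, 55 mm high; leave alone. Origin: centre of its underside.
- wire_brush: Wire brush, 240 mm, lying; leave alone. Origin at its middle, underside.
- flat_bar: Steel offcut 180 x 30 x 8 mm, lying; leave alone. Origin: centre of its underside.

How it is judged:
By the outcome, as a careful person would: the job done as asked, in the order asked, and still so for the second after the job is handed in, with the robot touching nothing.
It also fails if it takes over 72 s, if anything falls off the work surface, if the arm or the gripper's body presses on something with over 40 N, if the wrist force passes 120 N, or if a joint passes its speed limit or range.

ROBOT

A 6-joint arm with a two-finger parallel gripper is mounted at the origin on the work surface. World frame = base frame: x ahead of the robot, y to its left, z up, the work surface at z = 0. Lengths are in mm, angles in rad, forces in N, time in s.
With the tool pointing down it reaches from about 300 to 775 mm from the base axis. Payload 14.6 kg.
Tool frame: the origin (TCP) lies at the very end of the fingers, on their centre line; the grasp point (between the pads) lies 19 mm behind it; z points along the fingers, y is the line along which they close (so a half turn about z gives the same grasp; the last joint's range is limited). The gripper opens to 94 mm and grips with 3 to 60 N. Pads are 16 mm wide; open, the fingers measure 119 mm over their backs; the gripper's body (75 mm by 177 mm) begins 78 mm behind the grasp point.
Start: joints at [1.143, 0.3, 1.521, -0, 1.321, -0.067], TCP at [194.159, 514.579, 205.446] pointing down, gripper open.
Joint ranges: [-3.03, 3.03], [-0.79, 2.21], [0.23, 2.52], [-1.04, 4.18], [0, 3.07], [-2.55, 2.55]. Speed limits (rad/s): [2.22, 2.22, 2.57, 3.14, 3.14, 3.14].

INTERFACE

Orientations are given as [roll, pitch, yaw] about the fixed x, y, z axes, in that order (R = Rz(yaw) Ry(pitch) Rx(roll)).
In Python, from cell import manip, eyes, ticket gives the robot as it stands. The module is installed in compiled form; this text tells all that it offers.
- The arm moves only by the tool arm_command, never from a script. Its argument "plan" is a list of rows, each a list of 5 numbers: the opening, from -1 (shut) to 1 (fully open), then the shift along the tool's x, y, z in m, then the turn about the tool's z in rad. In form: [[jaw, dx, dy, dz, roll], ...]. A call has 1 to 20 rows; each row shifts and turns the commanded pose from where the row before left it, along the tool's axes as they then stand; what a row does not reach is not made up. A row lasts 1/8 s, in which the tool goes at most 62.5 mm and 10.7 degrees, less where a joint would pass 70% of its speed; a pose out of reach is approached as far as the arm can. A call is refused whole if a number of a shift passes 0.0625 or a number of a turn 0.188, either way. A call with a gripper value outside its range is refused whole. The fingers move at their own pace and stop on an object; "newtons" is the grip in N (left out, the last holds). Time passes only in rows, so rows that do not move let the fingers close. It gives the time, the measured TCP pose, the force, the opening and the grip force at its end, in the units of the state.
- manip.read_state(): the state, without advancing time (a new reading comes with each control period).
- eyes.camera(name): name is "scene" or "side" or "wrist"; returns a dict with "img" (420x560x3 uint8, blue, green, red), "z_map" (420x560 float32, mm along the optical axis (not along the pixel's ray), 0 where there is no reading), "fx", "fy", "cx", "cy" (pixels), "eye" and "orientation" of the camera in the world. Camera axes: x right, y down, z forward; pixel columns grow to the right and rows downward; lengths in mm; the calibration is good to about 2 mm. The wrist camera is an equidistant fisheye: a pixel r from the principal point sees the ray r / f radians off the axis. A picture is of the moment at which its call begins.
- ticket.sign_off(): hands the job in; it is judged then, once.
The state is a dict: "clock": time; "joints": joint angles; "qd": joint speeds; "effort": joint torques, N m; "eef_pos": TCP position; "eef_rot": TCP orientation; "wrist_force": force on the tool from outside, world axes, zero at the start; "moment": the same for the moment, N m; "finger_gap": finger opening in mm; "finger_force": force on a finger pad.
Only numpy, scipy, OpenCV 4.12 (cv2) and the standard library are available. Lean on these libraries where they do the work, as an engineer would, in place of code of your own. Each camera call takes 0.05 s, during which the arm holds its last target. There are 200 camera calls.

## Working session

There is one attempt and no reset: what is moved stays moved. The work goes in short steps, Python scripts to look and compute and a tool call to move; the robot and the scene stay as the last step left them, time stands still between calls to the robot, and variables do not carry over. Pictures are saved under pics/ and viewed, at most 10 in all, crops included, and the job is handed in when it is done.

Besides the shell and the picture viewer there is one more tool, called after "Request:" by a JSON object that holds its "api" and its "payload". arm_command: Moves the arm, as the interface text tells. Its arguments: {"type":"object","properties":{"plan":{"type":"array"},"newtons":{"type":"number"}},"required":["plan"]}

```bash
mkdir -p pics
cat > h.py <<'E'
import numpy as np, cv2
from cell import manip, eyes, ticket
from scipy.spatial.transform import Rotation as R
def cam(n):
    c=eyes.camera(n); return c
def rot(o):
    o=np.array(o,float)
    if o.shape==(3,3): return o
    return R.from_euler('xyz',o).as_matrix() if o.size==3 else R.from_quat(o).as_matrix()
def px(c,u,v,n,zw=None):
    x=(u-c['cx'])/c['fx'];y=(v-c['cy'])/c['fy']
    if n=='wrist':
        r=np.hypot(x,y); k=np.sin(r)/r if r>1e-9 else 1
        d=np.array([x*k,y*k,np.cos(r)]); d=d/d[2]
    else: d=np.array([x,y,1.])
    w=rot(c['orientation'])@d; e=np.array(c['eye'],float)
    if zw is None: return e+w*float(c['z_map'][int(round(v)),int(round(u))])
    return e+w*(zw-e[2])/w[2]
E
python3 - <<'E'
from h import *
import pickle
for n in ['scene','side','wrist']:
    c=cam(n); cv2.imwrite(f'pics/{n}0.png',c['img']); pickle.dump(c,open(n+'0.pkl','wb')); print(n,c['eye'],c['orientation'],c['fx'],c['cx'],c['cy'])
print(manip.read_state())
E
```

```text
scene [1485.77329808 -738.29854079  990.02334071] [-2.23932985  0.00743425  0.86139065] 476.9998965146698 273.6336954342868 210.02817686632426
side [305.22854343 799.92156242 984.08618002] [-2.38154508  0.01158746 -2.77628114] 404.6230612065247 277.20481486552274 208.5602060006837
wrist [118.89089485 543.85494305 383.84945939] [ 2.85928036e+00 -1.25317036e-04  1.20835075e+00] 325.19226210127806 281.2831471535671 208.95540154743796
{'clock': 0.15, 'joints': array([ 1.14338617e+00,  3.00330234e-01,  1.52141210e+00,  2.82466279e-05,
        1.32070540e+00, -6.66091099e-02]), 'qd': array([ 2.19905203e-04, -2.90916685e-03, -2.42012284e-03, -1.44647634e-03,
        2.14293815e-04,  3.76480716e-06]), 'effort': array([-1.11798763e-03, -5.31965911e+01, -3.52818811e+01,  7.07174535e-02,
        2.36632809e-02, -6.58149929e-05]), 'eef_pos': array([194.08432278, 514.41368132, 205.03508868]), 'eef_rot': array([-3.14074129e+00, -8.42151059e-05,  2.78078457e+00]), 'wrist_force': array([-0.55086755,  0.10924845,  0.50987478]), 'moment': array([ 0.03996245, -0.04454739,  0.01175064]), 'finger_force': 0.0, 'finger_gap': 94.32500733401419}
```

View pics/scene0.png

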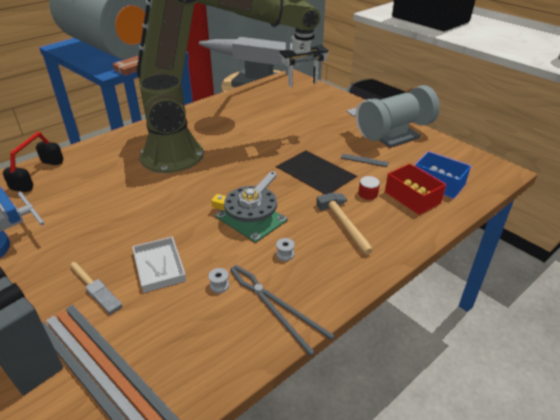

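View pics/wrist0.png

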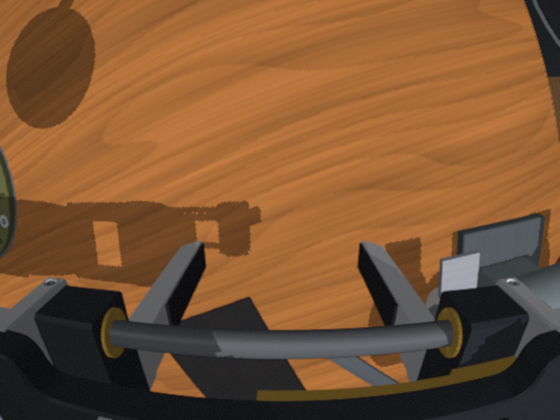

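The scene picture shows the bender around (250,205), the spanner handle running to (270,176), the lever at (220,202), the mat at (316,171), the hammer at (345,220) and the tray at (158,263). The wrist view only shows bare bench and the mat edge, near (240,330).

Run:
```python
from h import *
import pickle
s=pickle.load(open('scene0.pkl','rb')); d=pickle.load(open('side0.pkl','rb'))
a=cv2.resize(s['img'][150:250,190:370],None,fx=4.4,fy=4.4,interpolation=cv2.INTER_CUBIC)[:, :800]
cv2.imwrite('pics/a.png',a)
cv2.imwrite('pics/side_v.png',d['img'])
for n,u,v in [('pintop',251,191),('end',271,175),('ring',252,199),('mat l',277,169),('mat top',303,152),('mat r',357,174),('mat bot',325,191),('lever',219,202),('hammer head',331,201)]:
    print(n,px(s,u,v,'scene').round(0))
```

```text
pintop [521. -12. 114.]
end [467. 116.  90.]
ring [542. -25. 101.]
mat l [346. 247.  -3.]
mat top [326. 401.   0.]
mat r [571. 443.   1.]
mat bot [574. 272.   7.]
lever [435. -79.  56.]
hammer head [652. 218.  35.]
```

View pics/a.png

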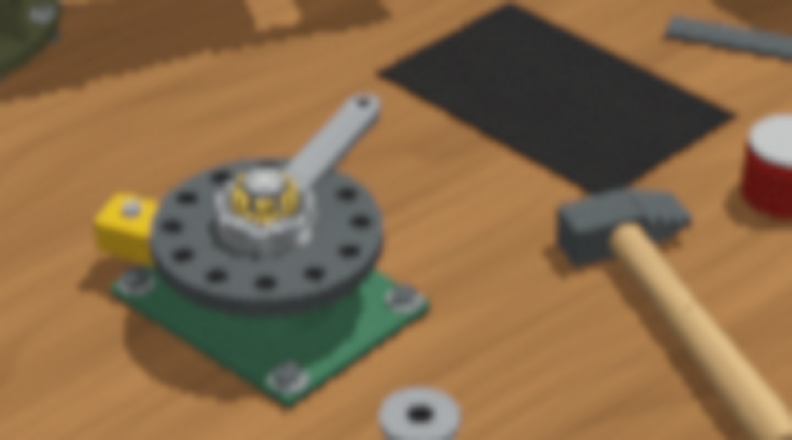

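View pics/side_v.png

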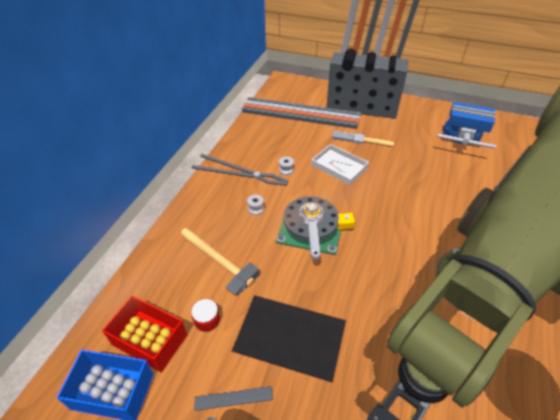

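The crop shows the pin top at (267,180) and the handle-end hole at (363,103). The pivot is therefore about (520,-12) and the handle points at roughly 112° (world). The side view confirms nothing stands in the handle's clockwise sweep. Next I move the wrist camera over the pin.

```bash
cat >> h.py <<'E'
def rows(tgt,yaw,n,jaw,turn_n=None,start=None):
    """equal world steps + equal turns, given as tool-frame rows"""
    s=manip.read_state(); p,y0=start if start else (s['eef_pos'],s['eef_rot'][2])
    d=(np.array(tgt)-p)/n/1000; dy=(yaw-y0)/n; out=[]
    for i in range(n):
        y=y0+dy*i; c,q=np.cos(y),np.sin(y)
        out.append([jaw,round(c*d[0]+q*d[1],4),round(q*d[0]-c*d[1],4),round(-d[2],4),round(-dy,4)])
    print(str(out).replace(' ',''))
E
python3 - <<'E'
from h import *
import pickle
s=pickle.load(open('scene0.pkl','rb'))
print(px(s,250.7,190.9,'scene',114.5),px(s,272.5,173.4,'scene',89.5), px(s,285,243,'scene'))
rows([546,20,150],np.radians(230),16,1)
E
```

```text
[520.24524595 -12.33028092 114.5       ] [462.54763841 126.27144069  89.5       ] [715.46279716 -42.29737502  46.82241503]
[[1,np.float64(-0.0315),np.float64(-0.0211),np.float64(0.0034),np.float64(-0.0771)],[1,np.float64(-0.0298),np.float64(-0.0235),np.float64(0.0034),np.float64(-0.0771)],[1,np.float64(-0.0279),np.float64(-0.0257),np.float64(0.0034),np.float64(-0.0771)],[1,np.float64(-0.0258),np.float64(-0.0278),np.float64(0.0034),np.float64(-0.0771)],[1,np.float64(-0.0236),np.float64(-0.0297),np.float64(0.0034),np.float64(-0.0771)],[1,np.float64(-0.0212),np.float64(-0.0314),np.float64(0.0034),np.float64(-0.0771)],[1,np.float64(-0.0187),np.float64(-0.033),np.float64(0.0034),np.float64(-0.0771)],[1,np.float64(-0.0161),np.float64(-0.0343),np.float64(0.0034),np.float64(-0.0771)],[1,np.float64(-0.0135),np.float64(-0.0355),np.float64(0.0034),np.float64(-0.0771)],[1,np.float64(-0.0107),np.float64(-0.0364),np.float64(0.0034),np.float64(-0.0771)],[1,np.float64(-0.0079),np.float64(-0.0371),np.float64(0.0034),np.float64(-0.0771)],[1,np.float64(-0.005),np.float64(-0.0376),np.float64(0.0034),np.float64(-0.0771)],[1,np.float64(-0.0021),np.float64(-0.0379),np.float64(0.0034),np.float64(-0.0771)],[1,np.float64(0.0009),np.float64(-0.0379),np.float64(0.0034),np.float64(-0.0771)],[1,np.float64(0.0038),np.float64(-0.0377),np.float64(0.0034),np.float64(-0.0771)],[1,np.float64(0.0067),np.float64(-0.0373),np.float64(0.0034),np.float64(-0.0771)]]
```

Request:
{"api": "arm_command", "payload": {"plan": [[1,-0.0315,-0.0211,0.0034,-0.077],[1,-0.0298,-0.0235,0.0034,-0.077],[1,-0.0279,-0.0257,0.0034,-0.077],[1,-0.0258,-0.0278,0.0034,-0.077],[1,-0.0236,-0.0297,0.0034,-0.077],[1,-0.0212,-0.0314,0.0034,-0.077],[1,-0.0187,-0.033,0.0034,-0.077],[1,-0.0161,-0.0343,0.0034,-0.077],[1,-0.0135,-0.0355,0.0034,-0.077],[1,-0.0107,-0.0364,0.0034,-0.077],[1,-0.0079,-0.0371,0.0034,-0.077],[1,-0.005,-0.0376,0.0034,-0.077],[1,-0.0021,-0.0379,0.0034,-0.077],[1,0.0009,-0.0379,0.0034,-0.077],[1,0.0038,-0.0377,0.0034,-0.077],[1,0.0067,-0.0373,0.0034,-0.077],[1,0,0,0,0],[1,0,0,0,0]]}}

```text
clock: 2.4
eef_pos: [545.4, 20.4, 150.8]
eef_rot: [3.141, -0.0, -2.271]
wrist_force: [0.5, -0.1, -0.4]
finger_gap: 94.2
finger_force: 0.0
```

```bash
cat >> h.py <<'E'
def topdown(c,ctr,z,half,scale,name):
    """orthophoto of wrist image on plane z about ctr, +x right, +y up"""
    n=int(2*half*scale); g=(np.arange(n)+.5)/scale-half
    X,Y=np.meshgrid(ctr[0]+g,ctr[1]-g); P=np.stack([X,Y,np.full_like(X,z)],-1)-np.array(c['eye'])
    q=P@rot(c['orientation']); th=np.arctan2(np.hypot(q[...,0],q[...,1]),q[...,2]); r=np.hypot(q[...,0],q[...,1])
    u=c['cx']+c['fx']*th*q[...,0]/r; v=c['cy']+c['fy']*th*q[...,1]/r
    o=cv2.remap(c['img'],u.astype(np.float32),v.astype(np.float32),cv2.INTER_CUBIC); 
    if name: cv2.imwrite(name,o)
    return o
E
python3 - <<'E'
from h import *
import pickle
c=cam('wrist'); pickle.dump(c,open('w1.pkl','wb')); s=manip.read_state(); print(s['eef_pos'],s['eef_rot'],s['wrist_force'],s['clock'])
big=topdown(c,(520,-12),109.5,55,5.4,None); 
far=topdown(c,(500,40),89,110,2.7,None)
cv2.imwrite('pics/b.png',np.hstack([cv2.resize(big,(594,594)),cv2.resize(far,(200,200),interpolation=cv2.INTER_AREA) if 0 else cv2.copyMakeBorder(cv2.resize(far,(206,206)),0,388,0,0,cv2.BORDER_CONSTANT)]))
cv2.imwrite('pics/w1.png',c['img'])
E
```

```text
[545.40463684  20.69326291 151.07559963] [ 3.14136233e+00 -6.47464976e-05 -2.27055624e+00] [-0.45865163 -0.76884043 -0.79077861] 2.45
```

View pics/b.png

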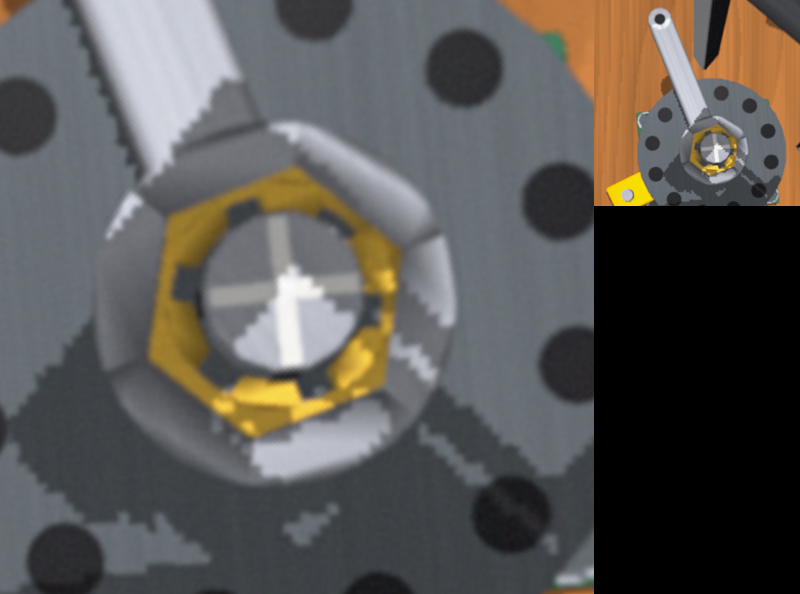

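The top view shows the pin centre at (284,292), so the pivot is about (517.6,-11.1). The cross arms lie at 5.3° and 95.3°. The slots at (245,211), (335,221) and (186,283) give 52.5° mod 60, and the handle is at 112.1°. The nut therefore fits after turning 77.2° or 107.2° clockwise, whichever comes first once it is firm. Next I put the closed fingers beside the handle end.

```bash
sed -i 's/round(\(c\*d\[0\]+q\*d\[1\]\),4)/float(round(\1,4))/;s/round(\(q\*d\[0\]-c\*d\[1\]\),4),round(-d\[2\],4),round(-dy,4)/float(round(\1,4)),float(round(-d[2],4)),float(round(-dy,4))/' h.py
cat >> h.py <<'E'
PIV=np.array([517.6,-11.1])
def tcp(h,d=None,yaw=None,r=135,z=68):
    h=np.radians(h); n=np.array([-np.sin(h),np.cos(h)])
    if d is None: d=13+8*abs(np.cos(yaw)*n[0]+np.sin(yaw)*n[1])+12.5*abs(-np.sin(yaw)*n[0]+np.cos(yaw)*n[1])
    return np.r_[PIV+r*np.array([np.cos(h),np.sin(h)])+d*n,z]
def force(n=8):
    f=[]
    for _ in range(n): eyes.camera('wrist'); f.append(manip.read_state()['wrist_force'])
    return np.mean(f,0)
E
python3 - <<'E'
from h import *
t=tcp(112,45); print(t)
y=np.radians(240-360)
rows([t[0],t[1],150],y,5,-1)
rows([t[0],t[1],68],y,4,-1,([t[0],t[1],150],y))
E
```

```text
[425.30483643  97.21252366  68.        ]
[[-1,0.0038,0.0282,0.0002,-0.0352],[-1,0.0028,0.0283,0.0002,-0.0352],[-1,0.0018,0.0284,0.0002,-0.0352],[-1,0.0008,0.0285,0.0002,-0.0352],[-1,-0.0002,0.0285,0.0002,-0.0352]]
[[-1,0.0047,0.0353,0.0208,-0.044],[-1,0.0031,0.0355,0.0208,-0.044],[-1,0.0016,0.0356,0.0208,-0.044],[-1,0.0,0.0356,0.0208,-0.044]]
```

Request:
{"api": "arm_command", "payload": {"plan": [[-1,0.0038,0.0282,0,-0.035],[-1,0.0028,0.0283,0,-0.035],[-1,0.0018,0.0284,0,-0.035],[-1,0.0008,0.0285,0,-0.035],[-1,-0.0002,0.0285,0,-0.035],[-1,0,0,0,0],[-1,0,0,0,0],[-1,0,0,0.021,0],[-1,0,0,0.021,0],[-1,0,0,0.021,0],[-1,0,0,0.02,0],[-1,0,0,0,0],[-1,0,0,0,0]], "newtons": 10}}

```text
clock: 4.08
eef_pos: [426.2, 96.3, 68.7]
eef_rot: [-3.141, 0.0, -2.096]
wrist_force: [-0.1, -0.0, 0.3]
finger_gap: 0.0
finger_force: 0.0
```

```bash
sed -i 's/jaw,turn_n=None,start/jaw,start/' h.py
cat >> h.py <<'E'
def push(h0,h1,step=1.0,y0=None):
    s=manip.read_state(); p=s['eef_pos'][:2].copy(); y=s['eef_rot'][2]; out=[]
    hs=np.linspace(h0,h1,int(round(abs(h1-h0)/step))+1)[1:]
    for h in hs:
        yt=np.radians(240-28*(112-h)/80-360); t=tcp(h,yaw=yt)[:2]; d=(t-p)/1000; c,q=np.cos(y),np.sin(y)
        out.append([-1,float(round(c*d[0]+q*d[1],4)),float(round(q*d[0]-c*d[1],4)),0,float(round(-(yt-y),3))]); p=t;y=yt
    print(len(out),str(out).replace(' ',''))
E
python3 - <<'E'
from h import *
print(force(8).round(2), manip.read_state()['eef_pos'])
push(115,105,10/12)
E
```

```text
[0.28 0.09 0.18] [425.76474063  96.45244026  68.27066893]
12 [[-1,-0.01,-0.0081,0,-0.014],[-1,-0.0018,-0.0008,0,0.005],[-1,-0.0018,-0.0009,0,0.005],[-1,-0.0018,-0.0009,0,0.005],[-1,-0.0017,-0.0009,0,0.005],[-1,-0.0017,-0.0009,0,0.005],[-1,-0.0017,-0.0009,0,0.005],[-1,-0.0017,-0.0009,0,0.005],[-1,-0.0017,-0.001,0,0.005],[-1,-0.0017,-0.001,0,0.005],[-1,-0.0017,-0.001,0,0.005],[-1,-0.0017,-0.001,0,0.005]]
```

Request:
{"api": "arm_command", "payload": {"plan": [[-1,-0.0034,-0.0027,0,-0.005],[-1,-0.0033,-0.0027,0,-0.005],[-1,-0.0033,-0.0027,0,-0.004],[-1,-0.0018,-0.0008,0,0.005],[-1,-0.0018,-0.0009,0,0.005],[-1,-0.0018,-0.0009,0,0.005],[-1,-0.0017,-0.0009,0,0.005],[-1,-0.0017,-0.0009,0,0.005],[-1,-0.0017,-0.0009,0,0.005],[-1,-0.0017,-0.0009,0,0.005],[-1,-0.0017,-0.001,0,0.005],[-1,-0.0017,-0.001,0,0.005],[-1,-0.0017,-0.001,0,0.005],[-1,-0.0017,-0.001,0,0.005]]}}

```text
clock: 6.22
eef_pos: [456.2, 112.3, 68.1]
eef_rot: [3.142, 0.0, -2.137]
wrist_force: [-2.4, -2.6, -0.2]
finger_gap: 0.7
finger_force: 1.2
```

```bash
cat >> h.py <<'E'
def handle(c,z=89.5):
    """handle direction from z_map: points on the top of the handle, r 45..155"""
    H,W=c['z_map'].shape; u,v=np.meshgrid(np.arange(W),np.arange(H)); Z=c['z_map']
    x=(u-c['cx'])/c['fx'];y=(v-c['cy'])/c['fy'];r=np.hypot(x,y)+1e-9
    d=np.stack([x*np.tan(r)/r,y*np.tan(r)/r,np.ones_like(r)],-1)*Z[...,None]
    P=d@rot(c['orientation']).T+np.array(c['eye']); q=P[...,:2]-PIV; rr=np.hypot(q[...,0],q[...,1])
    m=(Z>0)&(abs(P[...,2]-z)<3.5)&(rr>45)&(rr<110); q=q[m]
    if len(q)<30: return None,len(q)
    a=np.arctan2(*np.median(q,0)[::-1]); 
    w=q@np.array([-np.sin(a),np.cos(a)]); l=q@np.array([np.cos(a),np.sin(a)]); 
    k=abs(w)<25; b=np.median(w[k]/l[k]); return float(np.degrees(a+b)),int(k.sum())
E
python3 - <<'E'
from h import *
import pickle
print('h start',handle(pickle.load(open('w1.pkl','rb'))))
s=manip.read_state();print(force(8).round(2), s['eef_pos'],s['finger_gap'])
print(handle(cam('wrist')))
push(105,85,1.0)
E
```

```text
h start (112.74918603258995, 2367)
[-1.06 -0.77 -0.37] [456.22786776 112.25949079  68.05128081] 0.7300955863672396
(105.80049006038887, 4799)
20 [[-1,-0.002,-0.0013,0,0.007],[-1,-0.002,-0.0013,0,0.006],[-1,-0.002,-0.0013,0,0.006],[-1,-0.002,-0.0013,0,0.006],[-1,-0.002,-0.0013,0,0.006],[-1,-0.002,-0.0013,0,0.006],[-1,-0.0019,-0.0014,0,0.006],[-1,-0.0019,-0.0014,0,0.006],[-1,-0.0019,-0.0014,0,0.006],[-1,-0.0019,-0.0014,0,0.006],[-1,-0.0019,-0.0015,0,0.006],[-1,-0.0019,-0.0015,0,0.006],[-1,-0.0019,-0.0015,0,0.006],[-1,-0.0018,-0.0015,0,0.006],[-1,-0.0018,-0.0016,0,0.006],[-1,-0.0018,-0.0016,0,0.006],[-1,-0.0018,-0.0016,0,0.006],[-1,-0.0018,-0.0016,0,0.006],[-1,-0.0018,-0.0016,0,0.006],[-1,-0.0017,-0.0017,0,0.006]]
```

Request:
{"api": "arm_command", "payload": {"plan": [[-1,-0.002,-0.0013,0,0.007],[-1,-0.002,-0.0013,0,0.006],[-1,-0.002,-0.0013,0,0.006],[-1,-0.002,-0.0013,0,0.006],[-1,-0.002,-0.0013,0,0.006],[-1,-0.002,-0.0013,0,0.006],[-1,-0.0019,-0.0014,0,0.006],[-1,-0.0019,-0.0014,0,0.006],[-1,-0.0019,-0.0014,0,0.006],[-1,-0.0019,-0.0014,0,0.006],[-1,-0.0019,-0.0015,0,0.006],[-1,-0.0019,-0.0015,0,0.006],[-1,-0.0019,-0.0015,0,0.006],[-1,-0.0018,-0.0015,0,0.006],[-1,-0.0018,-0.0016,0,0.006],[-1,-0.0018,-0.0016,0,0.006],[-1,-0.0018,-0.0016,0,0.006],[-1,-0.0018,-0.0016,0,0.006],[-1,-0.0018,-0.0016,0,0.006],[-1,-0.0017,-0.0017,0,0.006]]}}

```text
clock: 9.18
eef_pos: [501.8, 125.9, 68.0]
eef_rot: [3.142, -0.0, -2.258]
wrist_force: [-2.7, -1.3, 0.7]
finger_gap: 0.3
finger_force: 1.2
```

Run:
```python
from h import *
s=manip.read_state();print(force(6).round(2), s['eef_pos'],s['eef_rot'][2],s['finger_gap'])
print(handle(cam('wrist')))
push(85,65,1.0)
```

```text
[-1.35 -0.48 -0.28] [501.8272982  125.91480818  68.03211464] -2.2577329933099226 0.2654352606221528
(85.73627420483588, 5267)
20 [[-1,-0.0015,-0.0016,0,0.008],[-1,-0.0017,-0.0017,0,0.006],[-1,-0.0017,-0.0017,0,0.006],[-1,-0.0017,-0.0017,0,0.006],[-1,-0.0016,-0.0018,0,0.006],[-1,-0.0016,-0.0018,0,0.006],[-1,-0.0016,-0.0018,0,0.006],[-1,-0.0016,-0.0018,0,0.006],[-1,-0.0016,-0.0018,0,0.006],[-1,-0.0015,-0.0019,0,0.006],[-1,-0.0015,-0.0019,0,0.006],[-1,-0.0015,-0.0019,0,0.006],[-1,-0.0015,-0.0019,0,0.006],[-1,-0.0015,-0.0019,0,0.006],[-1,-0.0014,-0.002,0,0.006],[-1,-0.0014,-0.002,0,0.006],[-1,-0.0014,-0.002,0,0.006],[-1,-0.0014,-0.002,0,0.006],[-1,-0.0013,-0.002,0,0.006],[-1,-0.0013,-0.002,0,0.006]]
```

Request:
{"api": "arm_command", "payload": {"plan": [[-1,-0.0015,-0.0016,0,0.008],[-1,-0.0017,-0.0017,0,0.006],[-1,-0.0017,-0.0017,0,0.006],[-1,-0.0017,-0.0017,0,0.006],[-1,-0.0016,-0.0018,0,0.006],[-1,-0.0016,-0.0018,0,0.006],[-1,-0.0016,-0.0018,0,0.006],[-1,-0.0016,-0.0018,0,0.006],[-1,-0.0016,-0.0018,0,0.006],[-1,-0.0015,-0.0019,0,0.006],[-1,-0.0015,-0.0019,0,0.006],[-1,-0.0015,-0.0019,0,0.006],[-1,-0.0015,-0.0019,0,0.006],[-1,-0.0015,-0.0019,0,0.006],[-1,-0.0014,-0.002,0,0.006],[-1,-0.0014,-0.002,0,0.006],[-1,-0.0014,-0.002,0,0.006],[-1,-0.0014,-0.002,0,0.006],[-1,-0.0013,-0.002,0,0.006],[-1,-0.0013,-0.002,0,0.006]]}}

```text
clock: 12.02
eef_pos: [549.6, 122.8, 68.1]
eef_rot: [-3.142, 0.0, -2.38]
wrist_force: [-3.1, -0.5, 0.3]
finger_gap: 0.3
finger_force: 1.2
```

Run:
```python
from h import *
s=manip.read_state();print(force(8).round(2), s['eef_pos'],s['eef_rot'][2],s['finger_gap'])
print(handle(cam('wrist')))
push(65,48,1.0)
```

```text
[-0.65 -0.3  -0.26] [549.59848308 122.83555891  68.05570796] -2.3798205858654864 0.3302707419907231
(65.85754580692485, 5719)
17 [[-1,-0.0013,-0.0021,0,0.008],[-1,-0.0013,-0.0021,0,0.006],[-1,-0.0013,-0.0021,0,0.006],[-1,-0.0012,-0.0021,0,0.006],[-1,-0.0012,-0.0021,0,0.006],[-1,-0.0012,-0.0021,0,0.006],[-1,-0.0012,-0.0022,0,0.006],[-1,-0.0011,-0.0022,0,0.006],[-1,-0.0011,-0.0022,0,0.006],[-1,-0.0011,-0.0022,0,0.006],[-1,-0.0011,-0.0022,0,0.006],[-1,-0.001,-0.0022,0,0.006],[-1,-0.001,-0.0022,0,0.006],[-1,-0.001,-0.0023,0,0.006],[-1,-0.001,-0.0023,0,0.006],[-1,-0.0009,-0.0023,0,0.006],[-1,-0.0009,-0.0023,0,0.006]]
```

Request:
{"api": "arm_command", "payload": {"plan": [[-1,-0.0013,-0.0021,0,0.008],[-1,-0.0013,-0.0021,0,0.006],[-1,-0.0013,-0.0021,0,0.006],[-1,-0.0012,-0.0021,0,0.006],[-1,-0.0012,-0.0021,0,0.006],[-1,-0.0012,-0.0021,0,0.006],[-1,-0.0012,-0.0022,0,0.006],[-1,-0.0011,-0.0022,0,0.006],[-1,-0.0011,-0.0022,0,0.006],[-1,-0.0011,-0.0022,0,0.006],[-1,-0.0011,-0.0022,0,0.006],[-1,-0.0005,-0.0011,0,0.003],[-1,-0.0005,-0.0011,0,0.003],[-1,-0.0003,-0.0007,0,0.003],[-1,-0.0003,-0.0007,0,0.003],[-1,-0.0002,-0.0005,0,0.001],[-1,-0.0002,-0.0005,0,0.001],[-1,-0.0002,-0.0005,0,0.001],[-1,-0.0002,-0.0005,0,0.001]]}}

```text
clock: 14.85
eef_pos: [580.3, 111.2, 68.1]
eef_rot: [3.142, -0.0, -2.463]
wrist_force: [-3.2, -0.7, -0.0]
finger_gap: 0.6
finger_force: 1.1
```

Run:
```python
from h import *
s=manip.read_state();print(force(8).round(2), s['eef_pos'],s['eef_rot'][2],s['finger_gap'])
print(handle(cam('wrist')))
```

```text
[-2.19  0.05 -0.34] [580.34544398 111.20902872  68.05754455] -2.4634437382584102 0.6473333246438973
(52.30268470347426, 6020)
```

Run:
```python
from h import *
push(51.5,34.5,1.0)
```

```text
17 [[-1,-0.0012,-0.0023,0,0.007],[-1,-0.0009,-0.0023,0,0.006],[-1,-0.0009,-0.0023,0,0.006],[-1,-0.0009,-0.0023,0,0.006],[-1,-0.0009,-0.0023,0,0.006],[-1,-0.0008,-0.0023,0,0.006],[-1,-0.0008,-0.0023,0,0.006],[-1,-0.0008,-0.0023,0,0.006],[-1,-0.0008,-0.0024,0,0.006],[-1,-0.0007,-0.0024,0,0.006],[-1,-0.0007,-0.0024,0,0.006],[-1,-0.0007,-0.0024,0,0.006],[-1,-0.0006,-0.0024,0,0.006],[-1,-0.0006,-0.0024,0,0.006],[-1,-0.0006,-0.0024,0,0.006],[-1,-0.0006,-0.0024,0,0.006],[-1,-0.0005,-0.0024,0,0.006]]
```

Request:
{"api": "arm_command", "payload": {"plan": [[-1,-0.0012,-0.0023,0,0.007],[-1,-0.0009,-0.0023,0,0.006],[-1,-0.0009,-0.0023,0,0.006],[-1,-0.0009,-0.0023,0,0.006],[-1,-0.0009,-0.0023,0,0.006],[-1,-0.0008,-0.0023,0,0.006],[-1,-0.0008,-0.0023,0,0.006],[-1,-0.0008,-0.0023,0,0.006],[-1,-0.0008,-0.0024,0,0.006],[-1,-0.0007,-0.0024,0,0.006],[-1,-0.0007,-0.0024,0,0.006],[-1,-0.0007,-0.0024,0,0.006],[-1,-0.0003,-0.0012,0,0.003],[-1,-0.0003,-0.0012,0,0.003],[-1,-0.0002,-0.0006,0,0.001],[-1,-0.0002,-0.0006,0,0.001],[-1,-0.0002,-0.0006,0,0.001],[-1,-0.0002,-0.0006,0,0.001]]}}

```text
clock: 17.55
eef_pos: [609.0, 91.8, 68.0]
eef_rot: [3.142, -0.0, -2.546]
wrist_force: [-1.9, 0.6, 0.6]
finger_gap: 0.5
finger_force: 1.2
```

```bash
cat >> h.py <<'E'
def nrm(h):
    f=force(8)-np.array([.28,.09,.18]); h=np.radians(h); s=manip.read_state()
    print('f',f.round(2),'normal',round(float(-f[0]*np.sin(h)+f[1]*np.cos(h)),2),'along',round(float(f[0]*np.cos(h)+f[1]*np.sin(h)),2),s['eef_pos'].round(1),s['clock'],s['moment'].round(3))
E
python3 - <<'E'
from h import *
h=handle(cam('wrist'));print(h);nrm(h[0])
E
```

```text
(38.176657598845345, 6350)
f [-2.22  0.54 -0.6 ] normal 1.8 along -1.41 [609.1  91.8  68.1] 18.0 [ 0.158  0.246 -0.024]
```

Run:
```python
from h import *
push(37.4,20.4,1.0)
```

```text
17 [[-1,-0.0004,-0.0026,0,0.01],[-1,-0.0006,-0.0024,0,0.006],[-1,-0.0005,-0.0024,0,0.006],[-1,-0.0005,-0.0024,0,0.006],[-1,-0.0005,-0.0024,0,0.006],[-1,-0.0004,-0.0023,0,0.006],[-1,-0.0004,-0.0023,0,0.006],[-1,-0.0004,-0.0023,0,0.006],[-1,-0.0004,-0.0023,0,0.006],[-1,-0.0003,-0.0023,0,0.006],[-1,-0.0003,-0.0023,0,0.006],[-1,-0.0003,-0.0023,0,0.006],[-1,-0.0003,-0.0023,0,0.006],[-1,-0.0002,-0.0023,0,0.006],[-1,-0.0002,-0.0023,0,0.006],[-1,-0.0002,-0.0023,0,0.006],[-1,-0.0002,-0.0023,0,0.006]]
```

Request:
{"api": "arm_command", "payload": {"plan": [[-1,-0.0004,-0.0016,0,0.006],[-1,-0.0004,-0.0016,0,0.005],[-1,-0.0004,-0.0016,0,0.005],[-1,-0.0004,-0.0016,0,0.005],[-1,-0.0003,-0.0012,0,0.003],[-1,-0.0003,-0.0012,0,0.003],[-1,-0.0002,-0.0008,0,0.003],[-1,-0.0002,-0.0008,0,0.003],[-1,-0.0001,-0.0004,0,0.001],[-1,-0.0001,-0.0004,0,0.001],[-1,-0.0001,-0.0004,0,0.001],[-1,-0.0001,-0.0004,0,0.001]]}}

```text
clock: 19.5
eef_pos: [618.1, 83.3, 68.0]
eef_rot: [3.142, -0.0, -2.583]
wrist_force: [-2.3, 1.2, 0.4]
finger_gap: 0.8
finger_force: 1.2
```

Run:
```python
from h import *
h=handle(cam('wrist'));print(h);nrm(h[0])
c=cam('wrist'); topdown(c,PIV,109.5,40,10,'pics/c.png')
push(h[0]-.75,18,1)
```

```text
(33.16385353526646, 6420)
f [-2.09  0.73 -0.95] normal 1.75 along -1.35 [618.2  83.3  68.1] 19.95 [ 0.227  0.321 -0.021]
14 [[-1,0.0001,-0.0027,0,0.003],[-1,-0.0004,-0.0023,0,0.006],[-1,-0.0004,-0.0023,0,0.006],[-1,-0.0004,-0.0024,0,0.006],[-1,-0.0003,-0.0024,0,0.006],[-1,-0.0003,-0.0024,0,0.006],[-1,-0.0003,-0.0024,0,0.006],[-1,-0.0003,-0.0024,0,0.006],[-1,-0.0002,-0.0024,0,0.006],[-1,-0.0002,-0.0024,0,0.006],[-1,-0.0002,-0.0024,0,0.006],[-1,-0.0002,-0.0024,0,0.006],[-1,-0.0001,-0.0024,0,0.006],[-1,-0.0001,-0.0024,0,0.006]]
```

View pics/c.png

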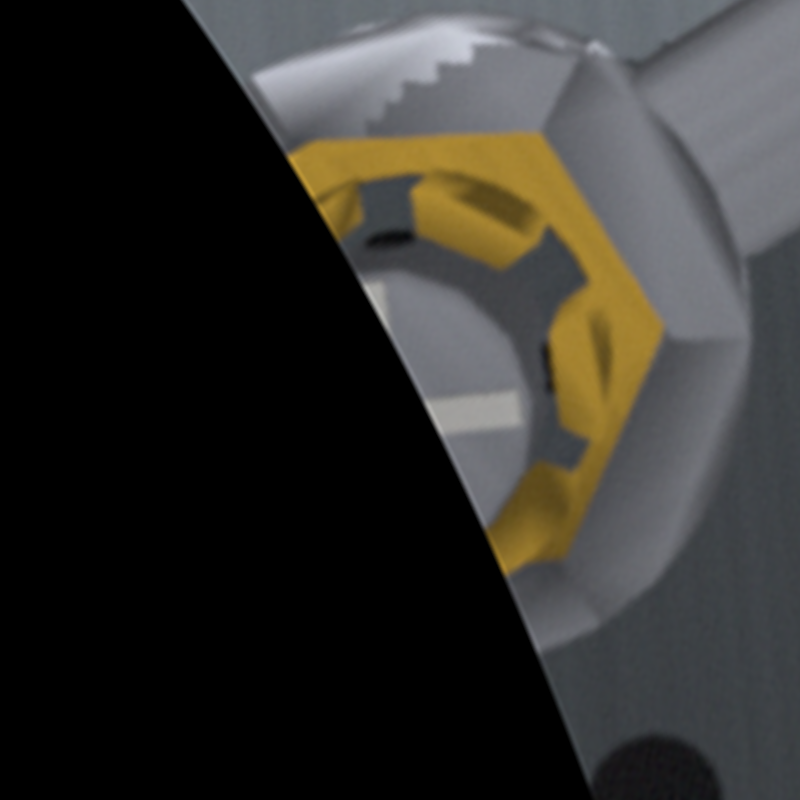

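The slot at (387,205) now stands over the hole mark at (390,238), so this is the 77° fitting position. The push is only about 2 N there, so the nut is not firm yet, and I keep pushing.

Request:
{"api": "arm_command", "payload": {"plan": [[-1,0.0001,-0.0017,0,0.003],[-1,-0.0004,-0.0023,0,0.006],[-1,-0.0004,-0.0023,0,0.006],[-1,-0.0004,-0.0024,0,0.006],[-1,-0.0003,-0.0024,0,0.006],[-1,-0.0003,-0.0024,0,0.006],[-1,-0.0003,-0.0024,0,0.006],[-1,-0.0003,-0.0024,0,0.006],[-1,-0.0002,-0.0024,0,0.006],[-1,-0.0002,-0.0024,0,0.006],[-1,-0.0001,-0.0012,0,0.003],[-1,-0.0001,-0.0012,0,0.003],[-1,-0.0001,-0.0006,0,0.001],[-1,-0.0001,-0.0006,0,0.001],[-1,0,-0.0006,0,0.001],[-1,0,-0.0006,0,0.001]]}}

```text
clock: 22.0
eef_pos: [634.8, 60.8, 68.0]
eef_rot: [-3.142, -0.0, -2.65]
wrist_force: [-2.7, 2.2, -1.3]
finger_gap: 0.1
finger_force: 1.5
```

Run:
```python
from h import *
h=handle(cam('wrist'));print(h);nrm(h[0])
push(h[0]-.75,h[0]-.75-13,1)
```

```text
(20.935672694752373, 6557)
f [-2.66  1.37 -0.82] normal 2.24 along -2.0 [634.9  60.8  68.1] 22.45 [ 0.328  0.381 -0.045]
13 [[-1,-0.0001,-0.0029,0,0.011],[-1,-0.0001,-0.0023,0,0.006],[-1,-0.0001,-0.0023,0,0.006],[-1,-0.0001,-0.0023,0,0.006],[-1,-0.0,-0.0023,0,0.006],[-1,-0.0,-0.0023,0,0.006],[-1,0.0,-0.0023,0,0.006],[-1,0.0,-0.0023,0,0.006],[-1,0.0001,-0.0023,0,0.006],[-1,0.0001,-0.0023,0,0.006],[-1,0.0001,-0.0023,0,0.006],[-1,0.0002,-0.0023,0,0.006],[-1,0.0002,-0.0023,0,0.006]]
```

Request:
{"api": "arm_command", "payload": {"plan": [[-1,-0.0001,-0.0015,0,0.005],[-1,-0.0001,-0.0023,0,0.006],[-1,-0.0001,-0.0023,0,0.006],[-1,-0.0001,-0.0023,0,0.006],[-1,0,-0.0023,0,0.006],[-1,0,-0.0023,0,0.006],[-1,0,-0.0023,0,0.006],[-1,0,-0.0023,0,0.006],[-1,0,-0.0023,0,0.006],[-1,0,-0.0023,0,0.006],[-1,0,-0.0012,0,0.006],[-1,0,-0.0012,0,0.003],[-1,0,-0.0006,0,0.001],[-1,0,-0.0006,0,0.001],[-1,0,-0.0006,0,0.001],[-1,0,-0.0006,0,0.001]]}}

```text
clock: 24.45
eef_pos: [647.0, 36.9, 68.0]
eef_rot: [3.141, -0.0, -2.723]
wrist_force: [-5.0, 3.8, -0.4]
finger_gap: -0.0
finger_force: 2.3
```

Run:
```python
from h import *
h=handle(cam('wrist'));print(h);nrm(h[0])
push(h[0]-.75,h[0]-.75-8,1)
```

```text
(9.381759019715826, 6696)
f [-4.29  3.23 -0.71] normal 3.88 along -3.71 [647.1  36.8  68. ] 24.9 [ 0.76   0.794 -0.051]
8 [[-1,0.0006,-0.003,0,0.009],[-1,0.0002,-0.0023,0,0.006],[-1,0.0002,-0.0023,0,0.006],[-1,0.0002,-0.0023,0,0.006],[-1,0.0003,-0.0023,0,0.006],[-1,0.0003,-0.0023,0,0.006],[-1,0.0003,-0.0023,0,0.006],[-1,0.0004,-0.0023,0,0.006]]
```

Request:
{"api": "arm_command", "payload": {"plan": [[-1,0.0001,-0.0008,0,0.001],[-1,0,-0.0005,0,0.001],[-1,0,-0.0005,0,0.001],[-1,0,-0.0005,0,0.001]]}}

```text
clock: 25.4
eef_pos: [647.8, 34.7, 68.0]
eef_rot: [3.141, -0.0, -2.727]
wrist_force: [-3.8, 4.8, -0.3]
finger_gap: 0.5
finger_force: 2.4
```

Request:
{"api": "arm_command", "payload": {"plan": [[-1,0.0001,-0.0005,0,0.001],[-1,0,-0.0005,0,0.001],[-1,0,-0.0005,0,0.001]]}}

```text
clock: 25.78
eef_pos: [648.4, 33.4, 68.0]
eef_rot: [3.141, -0.0, -2.73]
wrist_force: [-4.7, 4.7, -0.3]
finger_gap: 0.6
finger_force: 2.4
```

Request:
{"api": "arm_command", "payload": {"plan": [[-1,0.0001,-0.0005,0,0.001],[-1,0,-0.0005,0,0.001],[-1,0,-0.0005,0,0.001]]}}

```text
clock: 26.15
eef_pos: [648.8, 31.9, 67.9]
eef_rot: [3.141, -0.0, -2.733]
wrist_force: [-4.9, 5.9, -0.3]
finger_gap: 0.5
finger_force: 2.5
```

Request:
{"api": "arm_command", "payload": {"plan": [[-1,0.0001,-0.0005,0,0.001],[-1,0,-0.0005,0,0.001],[-1,0,-0.0005,0,0.001]]}}

```text
clock: 26.52
eef_pos: [649.4, 30.5, 68.0]
eef_rot: [3.141, -0.0, -2.736]
wrist_force: [-4.3, 4.9, -0.2]
finger_gap: 0.5
finger_force: 2.5
```

Request:
{"api": "arm_command", "payload": {"plan": [[-1,0.0001,-0.0005,0,0.001],[-1,0,-0.0005,0,0.001],[-1,0,-0.0005,0,0.001]]}}

```text
clock: 26.9
eef_pos: [649.8, 29.2, 68.0]
eef_rot: [3.141, -0.0, -2.739]
wrist_force: [-3.5, 4.8, 0.4]
finger_gap: 0.6
finger_force: 2.5
```

Run:
```python
from h import *
h=handle(cam('wrist'));print(h);nrm(h[0])
```

```text
(5.837098750504944, 6718)
f [-4.4   3.79 -0.57] normal 4.22 along -3.99 [649.9  29.1  68. ] 27.35 [ 0.843  0.758 -0.091]
```

Request:
{"api": "arm_command", "payload": {"plan": [[-1,0,-0.0003,0,0],[-1,0,-0.0002,0,0],[-1,0,-0.0001,0,0],[-1,0,-0.0001,0,0]]}}

```text
clock: 27.85
eef_pos: [650.1, 28.5, 68.0]
eef_rot: [3.141, -0.0, -2.739]
wrist_force: [-4.5, 4.7, -0.2]
finger_gap: 0.1
finger_force: 2.6
```

Request:
{"api": "arm_command", "payload": {"plan": [[-1,0,-0.0001,0,0],[-1,0,-0.0001,0,0],[-1,0,-0.0001,0,0],[-1,0,-0.0001,0,0]]}}

```text
clock: 28.35
eef_pos: [650.3, 28.2, 68.0]
eef_rot: [3.141, -0.0, -2.738]
wrist_force: [-4.3, 4.6, 0.5]
finger_gap: 0.6
finger_force: 2.5
```

Request:
{"api": "arm_command", "payload": {"plan": [[-1,0,-0.0001,0,0],[-1,0,-0.0001,0,0],[-1,0,-0.0001,0,0]]}}

```text
clock: 28.72
eef_pos: [650.4, 27.9, 68.0]
eef_rot: [3.141, -0.0, -2.738]
wrist_force: [-4.4, 4.8, -0.2]
finger_gap: 0.7
finger_force: 2.6
```

Request:
{"api": "arm_command", "payload": {"plan": [[-1,0,-0.0001,0,0],[-1,0,-0.0001,0,0],[-1,0,-0.0001,0,0]]}}

```text
clock: 29.1
eef_pos: [650.5, 27.6, 68.0]
eef_rot: [3.141, -0.0, -2.739]
wrist_force: [-4.1, 3.9, 0.0]
finger_gap: 0.4
finger_force: 2.6
```

Request:
{"api": "arm_command", "payload": {"plan": [[-1,0,-0.0001,0,0],[-1,0,-0.0001,0,0],[-1,0,-0.0001,0,0]]}}

```text
clock: 29.48
eef_pos: [650.6, 27.4, 68.0]
eef_rot: [3.141, -0.0, -2.738]
wrist_force: [-4.5, 5.2, -0.0]
finger_gap: 0.7
finger_force: 2.5
```

Request:
{"api": "arm_command", "payload": {"plan": [[-1,0,-0.0001,0,0],[-1,0,-0.0001,0,0],[-1,0,-0.0001,0,0]]}}

```text
clock: 29.85
eef_pos: [650.7, 27.1, 67.9]
eef_rot: [3.141, -0.0, -2.739]
wrist_force: [-3.7, 4.4, 0.1]
finger_gap: 0.8
finger_force: 2.6
```

Run:
```python
from h import *
h=handle(cam('wrist'));print(h)
for i in range(8):
    eyes.camera('wrist'); s=manip.read_state(); print(s['wrist_force'].round(1),s['moment'].round(2),s['eef_pos'].round(2))
```

```text
(4.853796433442688, 6724)
[-4.3  4.7 -0.3] [ 0.95  0.79 -0.05] [650.73  27.1   67.93]
[-3.7  4.2 -0.9] [ 1.01  0.87 -0.1 ] [650.72  27.04  67.95]
[-4.7  4.8  0. ] [ 0.94  0.8  -0.06] [650.71  27.07  67.96]
[-4.9  5.4  0.2] [ 0.96  0.89 -0.13] [650.71  27.11  67.94]
[-4.5  5.5  0.5] [ 0.95  0.79 -0.1 ] [650.72  27.09  67.94]
[-4.1  5.8  1.1] [ 0.93  0.85 -0.1 ] [650.72  27.08  67.96]
[-5.   4.4  0.1] [ 0.93  0.88 -0.08] [650.72  27.08  67.95]
[-5.1  4.4 -1. ] [ 1.01  0.85 -0.09] [650.73  27.11  67.98]
```

Request:
{"api": "arm_command", "payload": {"plan": [[-1,0.0001,-0.0004,0,0.001],[-1,0.0001,-0.0004,0,0.001],[-1,0.0002,-0.0004,0,0.001],[-1,0.0001,-0.0004,0,0.001],[-1,0.0001,-0.0004,0,0.001],[-1,0.0002,-0.0004,0,0.001],[-1,0.0001,-0.0004,0,0.001],[-1,0.0001,-0.0003,0,0.001],[-1,0.0001,-0.0003,0,0.001],[-1,0.0001,-0.0003,0,0.001],[-1,0.0001,-0.0003,0,0.001],[-1,0,-0.0002,0,0],[-1,0.0001,-0.0002,0,0],[-1,0,-0.0002,0,0],[-1,0.0001,-0.0002,0,0],[-1,0,-0.0001,0,0],[-1,0,-0.0001,0,0],[-1,0,-0.0001,0,0],[-1,0,-0.0001,0,0]]}}

```text
clock: 32.67
eef_pos: [651.6, 21.8, 68.0]
eef_rot: [3.141, 0.0, -2.749]
wrist_force: [-1.8, 5.4, -2.6]
finger_gap: 0.6
finger_force: 2.7
```

Run:
```python
from h import *
h=handle(cam('wrist'));print(h);nrm(h[0])
```

```text
(2.5237760786059056, 6723)
f [-2.29  4.9  -1.  ] normal 4.99 along -2.07 [651.6  21.8  68. ] 33.125 [ 1.013  0.423 -0.01 ]
```

Request:
{"api": "arm_command", "payload": {"plan": [[-1,0,0.003,0,0],[-1,0,0.003,0,0],[-1,0,0.003,0,0],[-1,0,0,0,0.17],[-1,0,0,0,0.17],[-1,0,0,0,0],[-1,0,0,0,0],[-1,0,0,0,0]]}}

```text
clock: 34.12
eef_pos: [648.1, 29.8, 68.1]
eef_rot: [-3.142, 0.0, -3.087]
wrist_force: [-0.8, 0.5, -0.2]
finger_gap: 0.2
finger_force: 0.0
```

Run:
```python
from h import *
import pickle
f=force(10); s=manip.read_state(); print('zero',f.round(2),s['moment'].round(3),s['eef_pos'],s['eef_rot'][2],s['clock'])
c=cam('wrist'); pickle.dump(c,open('w2.pkl','wb')); print(handle(c)); topdown(c,PIV,109.5,30,13.3,'pics/d.png')
```

```text
zero [-0.12  0.2  -0.03] [ 0.03   0.029 -0.013] [648.02886547  29.78491364  68.02044006] -3.0892238857969705 34.625
(3.461749515339272, 6194)
```

View pics/d.png

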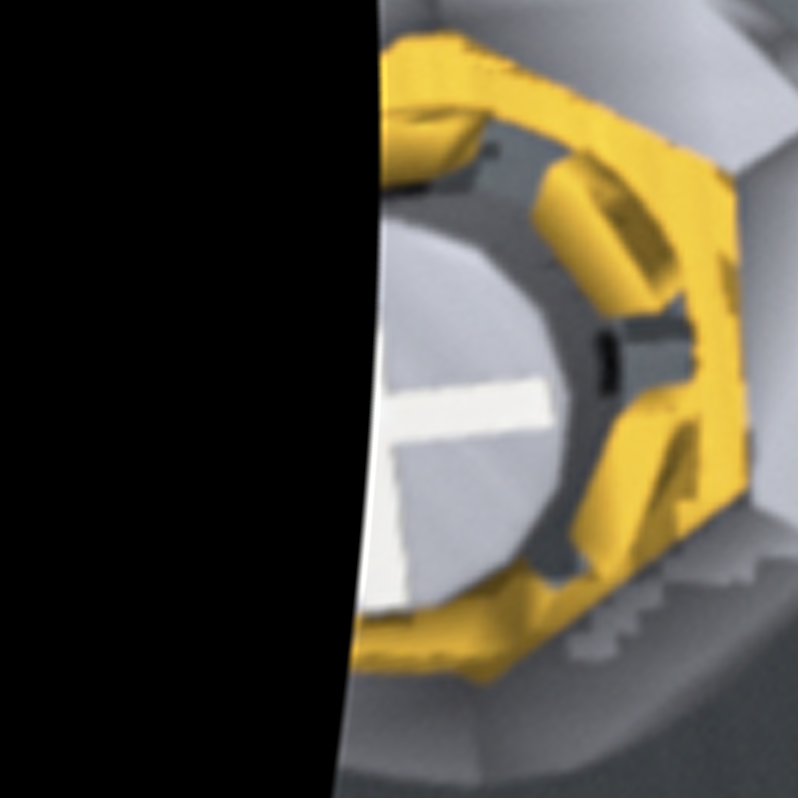

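The right-hand slot is centred at about (617,357) and the hole at (608,362), so this fitting position is lined up within about 2°. The force is close to 6 N, so I measure it again with the fingers square to the handle, pushing slowly.

Request:
{"api": "arm_command", "payload": {"plan": [[-1,0,-0.003,0,0],[-1,0,-0.003,0,0],[-1,0,-0.0015,0,0],[-1,0,-0.001,0,0],[-1,0,-0.0005,0,0]]}}

```text
clock: 35.3
eef_pos: [648.5, 20.7, 68.0]
eef_rot: [-3.142, -0.0, -3.089]
wrist_force: [0.5, -0.5, -0.4]
finger_gap: 0.3
finger_force: 0.0
```

Request:
{"api": "arm_command", "payload": {"plan": [[-1,0,-0.0003,0,0],[-1,0,-0.0003,0,0]]}}

```text
clock: 35.55
eef_pos: [648.5, 20.4, 68.0]
eef_rot: [3.141, -0.0, -3.089]
wrist_force: [0.2, 2.6, 0.2]
finger_gap: 0.5
finger_force: 1.1
```

Request:
{"api": "arm_command", "payload": {"plan": [[-1,0,-0.0003,0,0],[-1,0,-0.0003,0,0]]}}

```text
clock: 35.8
eef_pos: [648.6, 20.1, 68.1]
eef_rot: [3.141, 0.0, -3.089]
wrist_force: [0.1, 5.2, -0.1]
finger_gap: 0.9
finger_force: 2.7
```

Request:
{"api": "arm_command", "payload": {"plan": [[-1,0,-0.0003,0,0],[-1,0,-0.0003,0,0]]}}

```text
clock: 36.05
eef_pos: [648.6, 19.6, 68.1]
eef_rot: [3.141, 0.0, -3.089]
wrist_force: [0.4, 6.9, -0.1]
finger_gap: 0.6
finger_force: 3.1
```

Request:
{"api": "arm_command", "payload": {"plan": [[-1,0,-0.0003,0,0]]}}

```text
clock: 36.17
eef_pos: [648.7, 19.3, 68.1]
eef_rot: [3.141, 0.0, -3.089]
wrist_force: [1.0, 6.0, 0.5]
finger_gap: 0.6
finger_force: 3.1
```

Request:
{"api": "arm_command", "payload": {"plan": [[-1,0,-0.0003,0,0]]}}

```text
clock: 36.3
eef_pos: [648.7, 19.1, 68.1]
eef_rot: [3.141, 0.0, -3.089]
wrist_force: [0.8, 6.2, -0.3]
finger_gap: 0.3
finger_force: 3.2
```

Request:
{"api": "arm_command", "payload": {"plan": [[-1,0,-0.0003,0,0]]}}

```text
clock: 36.42
eef_pos: [648.7, 18.8, 68.1]
eef_rot: [3.141, 0.0, -3.089]
wrist_force: [-0.2, 6.6, -0.8]
finger_gap: 0.4
finger_force: 3.2
```

Run:
```python
from h import *
print(handle(cam('wrist')))
for i in range(6):
    eyes.camera('wrist'); s=manip.read_state(); print(s['wrist_force'].round(1),s['moment'].round(2),s['eef_pos'].round(2))
```

```text
(2.5953606127154787, 6379)
[1.  6.3 0.3] [ 1.15 -0.14 -0.03] [648.76  18.71  68.07]
[-0.1  5.7 -0.4] [ 1.21 -0.12 -0.04] [648.74  18.74  68.05]
[1.  6.1 0.2] [ 1.19 -0.17 -0.01] [648.75  18.72  68.06]
[ 0.5  5.4 -0.3] [ 1.15 -0.2  -0.07] [648.75  18.73  68.04]
[ 0.5  6.2 -0.5] [ 1.1  -0.11 -0.04] [648.75  18.74  68.08]
[ 1.1  6.3 -0.4] [ 1.17 -0.22 -0.03] [648.76  18.71  68.07]
```

The push now reads about 6.0–6.2 N during a slow creep, so the nut is firm and the slot lines up here. I push about 1° more, still inside the fit window, then back off and look.

Request:
{"api": "arm_command", "payload": {"plan": [[-1,0,-0.0003,0,0.002],[-1,0,-0.0003,0,0.002],[-1,0,-0.0003,0,0.002],[-1,0,-0.0003,0,0.002],[-1,0,-0.0003,0,0.002],[-1,0,-0.0003,0,0.002],[-1,0,-0.0003,0,0.002]]}}

```text
clock: 37.65
eef_pos: [649.1, 16.6, 68.1]
eef_rot: [3.141, 0.001, -3.103]
wrist_force: [2.8, 5.8, -1.7]
finger_gap: 0.4
finger_force: 3.1
```

Request:
{"api": "arm_command", "payload": {"plan": [[-1,0,-0.0002,0,0.002]]}}

```text
clock: 37.78
eef_pos: [649.2, 16.5, 68.1]
eef_rot: [3.141, 0.001, -3.105]
wrist_force: [4.0, 6.9, -2.1]
finger_gap: 0.8
finger_force: 3.1
```

Run:
```python
from h import *
f=force(6); h=handle(cam('wrist')); s=manip.read_state(); print(f.round(2),h,s['eef_pos'],s['eef_rot'][2],s['clock'])
# look pose: back off 8 along n, rise, then TCP over handle at r=45, yaw 182deg, z 150
y=np.radians(182-360); p=s['eef_pos']; q=[p[0],p[1]+10,68]
a=np.array([p[0],p[1]+10,150.]); t=np.array([PIV[0]+60,PIV[1]+3,150.])
print(a,t,t-a)
```

```text
[ 3.71  6.2  -1.93] (1.5694913988752126, 6372) [649.19989653  16.41167024  68.09899905] -3.105068448709399 38.125
[649.19989653  26.41167024 150.        ] [577.6  -8.1 150. ] [-71.59989653 -34.51167024   0.        ]
```

Request:
{"api": "arm_command", "payload": {"plan": [[-1,0,0.003,0,0],[-1,0,0.007,0,0],[-1,0,0.005,-0.02,0],[-1,0,0,-0.031,0],[0.2,0,0,-0.031,0],[0.2,0.018,-0.009,0,0],[0.2,0.018,-0.009,0,0],[0.2,0.018,-0.009,0,0],[0.2,0.018,-0.009,0,0],[0.2,0,0,0,0],[0.2,0,0,0,0]]}}

```text
clock: 39.5
eef_pos: [578.3, -7.5, 151.0]
eef_rot: [-3.141, 0.001, -3.105]
wrist_force: [0.3, -0.2, -0.2]
finger_gap: 56.1
finger_force: 0.0
```

Run:
```python
from h import *
import pickle
s=manip.read_state(); print(force(4).round(2),s['eef_pos'],s['eef_rot'][2],s['finger_gap'],s['clock'])
c=cam('wrist'); pickle.dump(c,open('w3.pkl','wb')); h=handle(c); print(h); topdown(c,PIV,109.5,30,20,None)
cv2.imwrite('pics/e.png',topdown(c,PIV,109.5,30,10,None)); 
b=np.hstack([cv2.resize(topdown(c,PIV,109.5,27,10,None),(590,590)),cv2.resize(topdown(c,PIV+np.array([40,0]),89,75,4,None),(210,210),interpolation=cv2.INTER_AREA).repeat(1,0) if 0 else np.vstack([cv2.resize(topdown(c,PIV+np.array([40,0]),89,75,4,None),(210,210)),np.zeros((380,210,3),np.uint8)])]); cv2.imwrite('pics/e.png',b)
```

```text
[ 0.09 -0.03 -0.22] [578.31203897  -7.45108729 150.95053186] -3.105257719727957 56.120764280335194 39.5
(1.6855561513482937, 2429)
```

View pics/e.png

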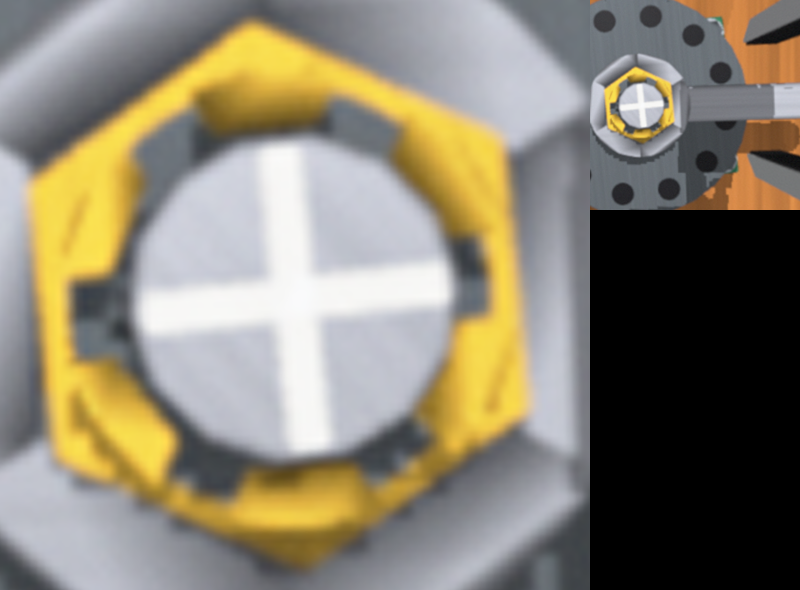

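Cross arm at (137,312)–(450,283) gives 5.3° and the slot pair (97,317)–(472,278) gives about 5.9°, so the slot lines up within 1°. Next I grasp the handle at 60 mm, set slightly towards the loose side so the spanner moves back within its play.

Request:
{"api": "arm_command", "payload": {"plan": [[0.2,0,0.0005,0.02,-0.025],[0.2,0,0,0.02,0],[0.2,0,0,0.02,0],[0.2,0,0,0.01,0],[0.2,0,0,0.003,0],[0.2,0,0,0,0],[-0.2,0,0,0,0],[-0.4,0,0,0,0],[-0.6,0,0,0,0],[-1,0,0,0,0],[-1,0,0,0,0],[-1,0,0,0,0]], "newtons": 8}}

```text
clock: 41.25
eef_pos: [577.9, -7.6, 77.3]
eef_rot: [-3.141, 0.001, -3.08]
wrist_force: [2.6, -4.7, 0.4]
finger_gap: 26.1
finger_force: 8.0
```

Run:
```python
from h import *
s=manip.read_state(); print(force(4).round(2),s['moment'].round(2),s['eef_pos'],s['eef_rot'],s['finger_gap'],s['finger_force'],s['clock'])
```

```text
[ 3.36 -4.59  1.23] [-0.83 -0.61  0.15] [577.92606886  -7.62162237  77.32301409] [-3.14100727e+00  9.93508509e-04 -3.08039971e+00] 26.096789922870283 8.02875928580761 41.25
```

Request:
{"api": "arm_command", "payload": {"plan": [[-1,-0.0004,-0.0004,0,0],[-1,-0.0004,-0.0004,0,0],[-1,0,0,0,0],[-1,0,0,0,0]]}}

```text
clock: 41.95
eef_pos: [578.0, -7.6, 77.3]
eef_rot: [3.141, -0.001, -3.08]
wrist_force: [-3.9, 0.1, 6.4]
finger_gap: 26.0
finger_force: 8.0
```

Run:
```python
from h import *
s=manip.read_state(); print(force(4).round(2),s['moment'].round(2),s['eef_pos'],s['eef_rot'],s['finger_gap'],s['finger_force'],s['clock'])
```

```text
[-3.36  0.16  6.6 ] [0.06 0.66 0.11] [577.98498904  -7.63719022  77.27899323] [ 3.14097443e+00 -1.01858952e-03 -3.08016423e+00] 26.011237612178803 8.02424043416977 41.95
```

Request:
{"api": "arm_command", "payload": {"plan": [[-1,0.0004,0,0,0],[-1,0,0,0,0],[-1,0,0,0,0],[-1,0,0,-0.002,0],[-1,0,0,-0.003,0],[-1,0,0,-0.003,0],[-1,0,0,0,0]], "newtons": 40}}

```text
clock: 43.02
eef_pos: [577.8, -8.0, 84.6]
eef_rot: [3.141, -0.001, -3.08]
wrist_force: [3.3, 0.6, -7.8]
finger_gap: 25.8
finger_force: 40.0
```

Run:
```python
from h import *
s=manip.read_state(); print(force(3).round(2),s['moment'].round(2),s['eef_pos'],s['eef_rot'],s['finger_gap'],s['finger_force'],s['clock'])
```

```text
[ 3.33  0.09 -7.87] [ 0.01 -0.75  0.09] [577.76776099  -7.98491361  84.59985043] [ 3.14134747e+00 -7.87472740e-04 -3.08049889e+00] 25.837779973197442 39.990445375442505 43.025
```

Request:
{"api": "arm_command", "payload": {"plan": [[-1,-0.0003,0,-0.004,0],[-1,0,0,-0.004,0],[-1,0,0,-0.005,0],[-1,0,0,-0.005,0],[-1,0,0,-0.005,0],[-1,0,0,-0.005,0],[-1,0,0,-0.006,0],[-1,0,0,-0.006,0],[-1,0,0,-0.006,0],[-1,0,0,-0.006,0],[-1,0,0,-0.008,0],[-1,0,0,-0.01,0],[-1,0,0,-0.01,0],[-1,0,0,0,0]]}}

```text
clock: 44.92
eef_pos: [578.7, -8.1, 166.1]
eef_rot: [-3.141, 0.002, -3.08]
wrist_force: [-0.1, 0.6, -7.9]
finger_gap: 25.4
finger_force: 40.0
```

Run:
```python
from h import *
import pickle
s=pickle.load(open('scene0.pkl','rb'))
C=[px(s,190+x/4.4,150+y/4.4,'scene',5)[:2] for x,y in [(380,73),(510,5),(735,117),(605,190)]]
print(np.round(C,0),np.mean(C,0)); e=C[2]-C[1]; print(np.degrees(np.arctan2(e[1],e[0])),np.linalg.norm(e),np.linalg.norm(C[1]-C[0]))
s=manip.read_state(); print(force(3).round(2),s['moment'].round(2),s['eef_pos'],s['eef_rot'],s['finger_gap'],s['clock'])
c=cam('wrist'); cv2.imwrite('pics/f.png',np.hstack([c['img'][:,40:520], cv2.resize(topdown(c,PIV,109.5,27,10,None),(300,300)).repeat(1,0) if 0 else cv2.copyMakeBorder(cv2.resize(topdown(c,PIV,109.5,27,10,None),(300,300)),0,120,0,0,cv2.BORDER_CONSTANT)]))
```

```text
[[341. 248.]
 [334. 408.]
 [586. 426.]
 [586. 271.]] [461.95927877 338.40163299]
3.9074033323459063 252.2049997077885 160.52550982442995
[-0.11  0.15 -7.5 ] [ 0.08 -0.08  0.02] [578.6915488   -8.05156991 166.10225262] [-3.14136170e+00  1.69662315e-03 -3.08038752e+00] 25.363646165987493 44.925
```

View pics/f.png

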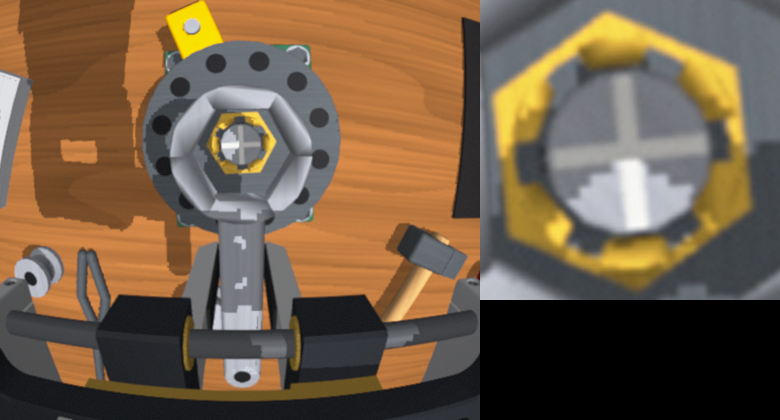

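The nut has not moved: its slots at (530,160)–(718,140) still line up with the cross. The spanner hangs level in the grip. Next I carry it over the mat centre, about (460,338).

Request:
{"api": "arm_command", "payload": {"plan": [[-1,0.003,0.01,0,0],[-1,0.006,0.02,0,0],[-1,0.009,0.03,0,0],[-1,0.01,0.036,0,0],[-1,0.01,0.036,0,0],[-1,0.011,0.038,0,0],[-1,0.011,0.038,0,0],[-1,0.01,0.036,0,0],[-1,0.01,0.036,0,0],[-1,0.009,0.03,0,0],[-1,0.007,0.024,0.01,0],[-1,0.004,0.015,0.02,0],[-1,0,0.004,0.03,0],[-1,0,0,0.03,0],[-1,0,0,0.025,0],[-1,0,0,0.015,0],[-1,0,0,0.008,0],[-1,0,0,0,0],[-1,0,0,0,0]]}}

```text
clock: 47.5
eef_pos: [457.3, 338.5, 27.9]
eef_rot: [3.141, 0.001, -3.08]
wrist_force: [-0.1, -0.5, -8.2]
finger_gap: 26.0
finger_force: 40.0
```

Run:
```python
from h import *
s=manip.read_state(); print(force(2).round(2),s['moment'].round(2),s['eef_pos'],s['eef_rot'],s['finger_gap'],s['clock'])
c=cam('side'); cv2.imwrite('pics/g.png',np.hstack([c['img'][180:400,180:400].repeat(2,0).repeat(2,1)]))
```

```text
[-0.46 -0.05 -8.07] [ 0.15 -0.05  0.  ] [457.25059901 338.47082246  27.89633487] [ 3.14093817e+00  1.12698204e-03 -3.08042990e+00] 25.974381862389382 47.5
```

View pics/g.png

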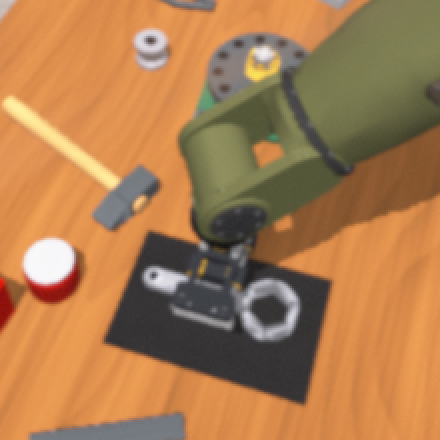

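The spanner hangs over the mat, with the ring at (270,310) and the handle end at (160,275), both inside the mat edges. I lower it gently.

Request:
{"api": "arm_command", "payload": {"plan": [[-1,0,0,0.007,0],[-1,0,0,0.005,0],[-1,0,0,0.003,0],[-1,0,0,0.002,0],[-1,0,0,0.001,0],[-1,0,0,0.001,0],[-1,0,0,0,0]]}}

```text
clock: 48.52
eef_pos: [456.9, 338.2, 8.1]
eef_rot: [3.142, 0.0, -3.08]
wrist_force: [-0.6, 0.4, -7.3]
finger_gap: 25.4
finger_force: 40.0
```

Request:
{"api": "arm_command", "payload": {"plan": [[-1,0,0,0.0007,0],[-1,0,0,0,0]]}}

```text
clock: 48.78
eef_pos: [456.9, 338.2, 7.4]
eef_rot: [3.142, 0.0, -3.08]
wrist_force: [0.1, -0.0, -7.0]
finger_gap: 25.8
finger_force: 40.0
```

Request:
{"api": "arm_command", "payload": {"plan": [[-1,0,0,0.0005,0],[-1,0,0,0,0]]}}

```text
clock: 49.02
eef_pos: [457.0, 338.2, 7.3]
eef_rot: [3.142, 0.0, -3.08]
wrist_force: [-3.4, -2.1, 2.3]
finger_gap: 25.6
finger_force: 40.0
```

Request:
{"api": "arm_command", "payload": {"plan": [[-1,0,0,0.0005,0],[-1,0,0,0,0]]}}

```text
clock: 49.28
eef_pos: [457.0, 338.2, 7.3]
eef_rot: [3.141, 0.0, -3.08]
wrist_force: [-6.2, -4.8, 9.5]
finger_gap: 25.5
finger_force: 40.0
```

Request:
{"api": "arm_command", "payload": {"plan": [[-1,0,0,-0.0005,0],[-0.3,0,0,0,0],[-0.1,0,0,0,0],[0.1,0,0,0,0],[0.1,0,0,0,0],[0.1,0,0,-0.005,0],[0.1,0,0,-0.015,0],[0.1,0,0,-0.03,0],[0.1,0,0,-0.04,0],[0.1,0,0,-0.04,0],[0.1,0,0,-0.03,0],[0.1,0,0,0,0],[0.1,0,0,0,0]]}}

```text
clock: 50.9
eef_pos: [456.6, 338.0, 166.5]
eef_rot: [-3.141, -0.0, -3.08]
wrist_force: [0.5, 0.2, -0.1]
finger_gap: 51.5
finger_force: 0.0
```

Run:
```python
from h import *
s=manip.read_state(); print(s['wrist_force'].round(2),s['eef_pos'],s['finger_gap'],s['clock'])
c=cam('wrist')
for p in [(457,338),(397,334),(560,344)]:
    P=np.array([*p,5])-c['eye']; q=rot(c['orientation']).T@P; r=np.hypot(q[0],q[1]); t=np.arctan2(r,q[2]); print(p,c['cx']+c['fx']*t*q[0]/r,c['cy']+c['fy']*t*q[1]/r)
H,W=c['z_map'].shape; u,v=np.meshgrid(np.arange(W),np.arange(H)); x=(u-c['cx'])/c['fx'];y=(v-c['cy'])/c['fy'];r=np.hypot(x,y)+1e-9
P=np.stack([x*np.tan(r)/r,y*np.tan(r)/r,np.ones_like(r)],-1)*c['z_map'][...,None]@rot(c['orientation']).T+c['eye']
g=(abs(P[...,0]-457)<125)&(abs(P[...,1]-338)<60)&(P[...,2]>10)&(P[...,2]<40)
Q=P[g]; print(Q.min(0),Q.max(0),np.percentile(Q[:,2],[5,50,95]))
for a,b in [(355,435),(435,470),(470,565)]:
    k=(Q[:,0]>a)&(Q[:,0]<b); print(a,b,k.sum(),np.median(Q[k,2]) if k.any() else None)
```

```text
[ 0.54  0.2  -0.12] [456.60273913 337.98967657 166.51922593] 51.462983087269414 50.9
(457, 338) 280.62172323361204 192.9003130995404
(397, 334) 280.19378824607077 136.83704703099576
(560, 344) 280.56136600632857 278.24431229430047
[360.99932404 299.56924817  10.18524394] [559.36252847 370.60783129  27.15355375] [17.19956421 19.60439969 25.57271566]
355 435 2318 24.567707030119863
435 470 828 18.579536179117895
470 565 1732 18.643929210861103
```

```bash
python3 -c "
from h import *
print(ticket.sign_off())"
```

```text
the job is handed in; nothing more can be done
None
```

The job is handed in: the nut is pulled up to about 6 N with its slot within about 1° of a split-pin hole, and the spanner lies flat on the mat at about 51 s. Firmness was a close call, because the push reached 6 N almost exactly where that slot lined up, so I stopped there rather than at the next fit 30° on.

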